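Half-open the soldering fume gate

TASK

Before soldering starts, open the fume extraction gate with the blue knob half way: pull the blue knob straight out until it stands level with the yellow marks on its guide rails, then let go of it. Leave the gate with the red knob and the small flux jar as they are.

Things in the scene. Friction and masses are not known exactly. Their poses are not given: they have to be found in the camera images.
- solder_gate (a joint): How far the blue-knobbed slide gate is pulled out, m: 0 = shut (knob axis 45 mm in front of its port), 0.060 = half open, knob axis level with the yellow marks, 0.115 = end stop. Starts 0 to 0.025. Stiff: about 9 N sliding friction; stays where left. The port, fixed to the bench, is aluminium, 140 x 140 x 28 mm high, with a 100 mm round mouth.
- solder_knob (a point): Blue knob: upright round post 28 mm across on the steel slide plate, from a 38 mm collar at height 20 mm to its top at 78 mm. Point: on its axis, 55 mm up; moves with it. -x is the pulling direction (level, out of the port, roughly to the robot), z up. Black guide rails 14 mm high run along the pull, inner faces 51 mm either side of the axis, each with a yellow mark centred 105 mm in front of the port.
- polish_knob (a point): Same point on the red knob of the second, otherwise identical gate and port (polishing dust), which starts up to 50 mm open and must stay as it is. The two ports swap sides from one start to another.
- jar_mid (a point): Centre of the small loose amber flux jar with a white lid, 40 mm in diameter and 50 mm high, standing on the bench between the two gates; this point is 25 mm above its underside.
There are look-alikes about, which are no part of the job. Of the things like the part that bears jar_mid, leave any that is turquoise; of the rest the larger one is meant.

How it is judged:
By the outcome, as a careful person would: the job done as asked, in the order asked, and still so for the second after the job is handed in, with the robot touching nothing.
It also fails if it takes over 27 s, if anything falls off the work surface, if the arm or the gripper's body presses on something with over 40 N, if the wrist force passes 120 N, or if a joint passes its speed limit or range.

ROBOT

A 7-joint arm with a two-finger parallel gripper is mounted at the origin on the work surface. World frame = base frame: x ahead of the robot, y to its left, z up, the work surface at z = 0. Lengths are in m, angles in rad, forces in N, time in s.
With the tool pointing down it reaches from about 0.4 to 0.85 m from the base axis. Payload 10.4 kg.
Tool frame: the origin (TCP) lies midway between the tips of the shut fingers; the grasp point (between the pads) lies 19 mm behind it; z points along the fingers, y is the line along which they close (so a half turn about z gives the same grasp; the last joint's range is limited). The gripper opens to 87 mm and grips with 3 to 60 N. Pads are 19 mm wide; open, the fingers measure 117 mm over their backs; the gripper's body (75 mm by 190 mm) begins 51 mm behind the grasp point.
Start: joints at [-1.316, 0.332, -0.065, 1.46, 0.022, 1.35, -0.088], TCP at [0.171, 0.601, 0.223] pointing down, gripper open.
Joint ranges: [-2.6, 2.6], [-0.5, 2.12], [-1.47, 1.34], [0.16, 2.42], [-1.27, 4.41], [0.06, 2.06], [-2.6, 2.6]. Speed limits (rad/s): [2.22, 2.22, 2.79, 2.79, 3.14, 3.14, 3.14].

INTERFACE

Orientations are given as a unit quaternion [x, y, z, w].
In Python, from bench import sensors, eyes, order gives the robot as it stands.
- The arm moves only by the tool arm_command, never from a script. Its argument "steps" is a list of rows, each an object with "rot": the turn, a rotation vector about the world's x, y, z in degrees, a list of three; "slide": the shift along the world's x, y, z in m, a list of three; "grip": the opening, from 0 (shut) to 1 (fully open). A call has exactly 8 rows; each row shifts and turns the commanded pose from where the row before left it; what a row does not reach is not made up. A row lasts 1/8 s, in which the tool goes at most 62.5 mm and 10.7 degrees, less where a joint would pass 70% of its speed; a pose out of reach is approached as far as the arm can. A call with a gripper value outside its range is refused whole. The fingers move at their own pace and stop on an object; "newtons" is the grip in N (left out, the last holds). Time passes only in rows, so rows that do not move let the fingers close, or fill a call up. It gives the time, the measured TCP pose, the force, the opening and the grip force at its end, in the units of the state.
- sensors.read_state(): the state, without advancing time (a new reading comes with each control period).
- eyes.camera(name): name is "side" or "top"; returns a dict with "pixels" (420x560x3 uint8, red, green, blue), "intrinsics" (3x3 intrinsics, pixels), "k1" (the pictures are not rectified: a ray, as slopes to the right and down, at radius r is drawn at 1 + k1 r^2 times it, then the intrinsics apply), "pose" (4x4, takes a point from camera to world coordinates). Camera axes: x right, y down, z forward; pixel columns grow to the right and rows downward; lengths in m; the calibration is good to about 2 mm. A picture is of the moment at which its call begins. There is no depth.
- order.close_job(): hands the job in; it is judged then, once.
Trained networks look in a picture, given as the dict that the camera call returned (one of the last four; its "shot" number tells which), for a name from the list of things; names that differ only in an ending like _2 or _b are one class to them, and where a whole thing is asked for, a point or a joint stands for the part that bears it (a point fixed in the world has none). Each returns a list of dicts, best first, with "conf" (0 to 1); they miss things now and then, are a little off and sometimes report something else, mostly with a low value. They report only what shows in the picture. A call takes as long as a camera call. They do not tell look-alikes from the thing itself.
- eyes.look_for(name, picture): "bbox" ([left, top, right, bottom] in pixels, round what is visible of it).
The state is a dict: "time": time; "joint_positions": joint angles; "joint_vel": joint speeds; "joint_torque": joint torques, N m; "ee_pos": TCP position; "eef_rot": TCP orientation; "ft_force": force on the tool from outside, world axes, zero at the start; "torque": the same for the moment, N m; "width": finger opening in m; "grip_force": force on a finger pad.
Only numpy, scipy, OpenCV 4.12 (cv2) and the standard library are available. Lean on these libraries where they do the work, as an engineer would, in place of code of your own. Each camera call takes 0.05 s, during which the arm holds its last target. There are 200 camera calls.

## Working session

There is one attempt and no reset: what is moved stays moved. The work goes in short steps, Python scripts to look and compute and a tool call to move; the robot and the scene stay as the last step left them, time stands still between calls to the robot, and variables do not carry over. Pictures are saved under pics/ and viewed, at most 10 in all, crops included, and the job is handed in when it is done.

Besides the shell and the picture viewer there is one more tool, called after "Request:" in YAML: its name, and indented under it one key for each argument. arm_command: Moves the arm, as the interface text tells. Its arguments: {"type":"object","properties":{"steps":{"type":"array","items":{"type":"object","properties":{"rot":{"type":"array","items":{"type":"number"}},"slide":{"type":"array","items":{"type":"number"}},"grip":{"type":"number"}}}},"newtons":{"type":"number"}},"required":["steps"]}

```bash
mkdir -p pics; cat > h.py <<'E'
import numpy as np, cv2
from bench import sensors, eyes, order
def ray(p,u,v):
    K=np.array(p["intrinsics"]);d=np.array([p["k1"],0,0,0.])
    q=np.array([(u-K[0,2])/K[0,0],(v-K[1,2])/K[1,1]]);s=q.copy()
    for _ in range(30): s=q/(1+p["k1"]*(s@s))
    T=np.array(p["pose"]);return T[:3,3],T[:3,:3]@np.array([s[0],s[1],1])
def atz(p,u,v,z):
    o,d=ray(p,u,v);return o+d*(z-o[2])/d[2]
def pix(p,X):
    T=np.array(p["pose"]);c=T[:3,:3].T@(np.array(X)-T[:3,3]);s=c[:2]/c[2];s=s*(1+p["k1"]*(s@s))
    K=np.array(p["intrinsics"]);return s*[K[0,0],K[1,1]]+K[:2,2]
def save(p,n): cv2.imwrite("pics/"+n,np.array(p["pixels"])[:,:,::-1])
E
python3 - <<'E'
from h import *
for c in("top","side"):
    p=eyes.camera(c);save(p,c+"0.png");print(c,np.round(np.array(p["pose"]),3).tolist(),p["k1"])
    for n in("solder_knob","polish_knob","jar_mid","solder_gate"):
        print(n,[(np.round(r["bbox"]).tolist(),round(r["conf"],2)) for r in eyes.look_for(n,p)])
s=sensors.read_state();print(s["time"],s["ee_pos"],s["eef_rot"],s["width"])
E
```

```text
top [[-0.016, -0.987, 0.159, 0.416], [-1.0, 0.015, -0.007, -0.001], [0.004, -0.159, -0.987, 0.978], [0.0, 0.0, 0.0, 1.0]] -0.08150235692957214
solder_knob [([335.0, 134.0, 386.0, 218.0], 0.77)]
polish_knob [([156.0, 128.0, 204.0, 209.0], 0.61)]
jar_mid [([276.0, 253.0, 295.0, 268.0], 0.78), ([285.0, 290.0, 300.0, 304.0], 0.64), ([336.0, 133.0, 386.0, 217.0], 0.61), ([242.0, 253.0, 256.0, 266.0], 0.41)]
solder_gate [([336.0, 134.0, 385.0, 217.0], 0.95)]
side [[0.805, -0.362, 0.47, 0.17], [-0.593, -0.496, 0.635, -0.536], [0.003, -0.789, -0.614, 0.571], [0.0, 0.0, 0.0, 1.0]] 0.021846238694794736
solder_knob [([325.0, 227.0, 424.0, 301.0], 0.63)]
polish_knob [([216.0, 138.0, 293.0, 186.0], 0.66)]
jar_mid [([226.0, 226.0, 248.0, 261.0], 0.71), ([192.0, 258.0, 210.0, 286.0], 0.71), ([206.0, 212.0, 226.0, 235.0], 0.58)]
solder_gate [([326.0, 226.0, 425.0, 301.0], 0.95)]
0.5 [0.17139222 0.6010402  0.22253622] [ 1.38490475e-01  9.90363765e-01  1.14834620e-05 -1.80142372e-05] 0.0873476727133484
```

View pics/top0.png

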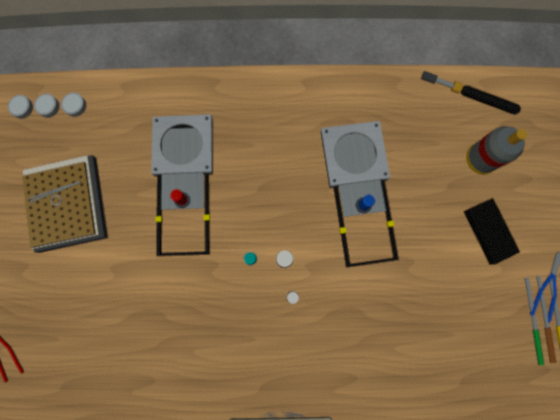

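View pics/side0.png

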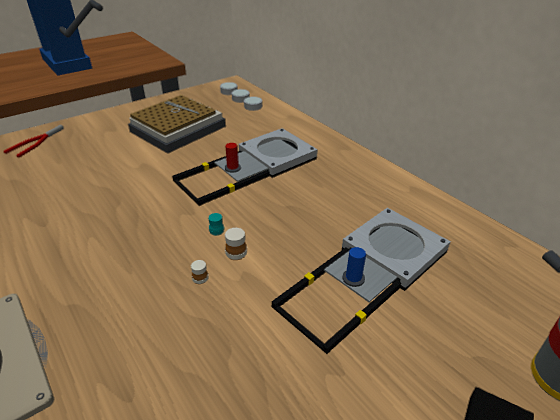

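Top view: blue knob at (367,203), red knob at (178,196). Jars: large amber at (285,259), small one at (293,298), turquoise at (250,258). Yellow marks of the blue gate at (343,230) and (391,224). In the side view the blue knob is at (356,265). Candidates for the target are blue (367,203) and red (178,196); I choose the blue one. The blue pliers and the bottle are not knobs.

```bash
cat >> h.py <<'E'
from scipy.optimize import least_squares
def blobs(p,kind,box):
    im=np.array(p["pixels"]);h=cv2.cvtColor(im,cv2.COLOR_RGB2HSV)
    lo,hi={"y":((22,150,110),(36,255,255)),"b":((105,150,50),(130,255,255))}[kind]
    m=cv2.inRange(h,lo,hi);k=np.zeros_like(m);a,b,c,d=box;k[b:d,a:c]=m[b:d,a:c]
    n,l,s,ce=cv2.connectedComponentsWithStats(k)
    return [(ce[i].round(1).tolist(),s[i].tolist()) for i in range(1,n) if s[i][4]>5]
E
python3 - <<'E'
from h import *
P={c:eyes.camera(c) for c in("top","side")}
B={"top":(310,110,420,275),"side":(260,190,460,360)}
for c,p in P.items():
    for k in "yb":
        for ce,s in blobs(p,k,B[c]):
            print(c,k,ce,s,np.round(atz(p,*ce,.014 if k=="y" else .05),4))
def knob_c(p,c):
    b=max(blobs(p,"b",B[c]),key=lambda b:b[1][4]);return b[0]
# sampled knob silhouette centroid model: fit xy using filled projected hull centroid
def model(p,x,y):
    a=np.linspace(0,6.28,24);pts=[pix(p,[x+.014*np.cos(t),y+.014*np.sin(t),z]) for t in a for z in(.024,.078)]
    h=cv2.convexHull(np.array(pts,np.float32));m=cv2.moments(h);return np.array([m["m10"],m["m01"]])/m["m00"]
for cs in(("top",),("side",),("top","side")):
    f=lambda q:np.concatenate([model(P[c],*q)-knob_c(P[c],c) for c in cs])
    r=least_squares(f,[.52,-.17],diff_step=1e-3);print(cs,r.x.round(4),r.fun.round(1))
j=[atz(P["top"],285,259,.05),atz(P["side"],236,236,.05)];print("jar",np.round(j,3))
im=np.array(P["side"]["pixels"])[190:360,180:460,::-1];im2=np.array(P["top"]["pixels"])[100:290,230:420,::-1]
cv2.imwrite("pics/crop.png",np.hstack([cv2.resize(im,None,fx=1.6,fy=1.6,interpolation=2)[:272],cv2.resize(im2,(272,272),interpolation=2)]))
E
```

```text
top y [390.3, 223.4] [386, 220, 9, 7, 43] [ 0.542  -0.2632  0.014 ]
top y [342.6, 229.9] [339, 227, 8, 7, 42] [ 0.5288 -0.1517  0.014 ]
top b [366.1, 202.2] [358, 195, 17, 16, 169] [ 0.5861 -0.2014  0.05  ]
side y [308.5, 275.5] [304, 272, 10, 8, 45] [ 0.5286 -0.1496  0.014 ]
side y [360.4, 314.1] [355, 310, 11, 12, 60] [ 0.5419 -0.2618  0.014 ]
side b [355.3, 264.0] [346, 247, 20, 35, 534] [ 0.5854 -0.2006  0.05  ]
('top',) [ 0.5854 -0.2006] [0. 0.]
('side',) [ 0.584  -0.2017] [ 0. -0.]
('top', 'side') [ 0.5847 -0.2011] [ 0.2  0.3  0.1 -0.4]
jar [[ 0.463 -0.018  0.05 ]
 [ 0.462 -0.024  0.05 ]]
```

View pics/crop.png

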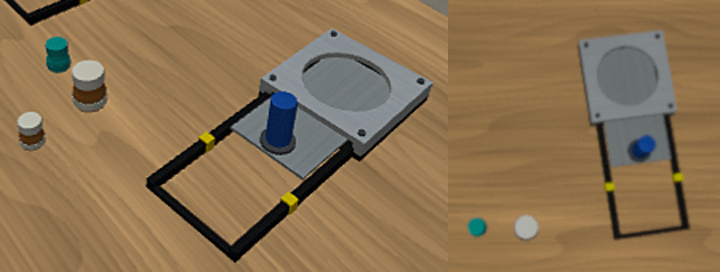

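The choice holds: blue knob at (0.585, -0.201), in the gate with yellow marks midway at (0.535, -0.207). The pull direction is about (-0.993, -0.118), and about 50 mm is left to pull. I'll grasp with the fingers closing along the pull, which needs a yaw of -67°.

Request:
arm_command:
  steps:
    - {"slide":[0.026,-0.05,0],"rot":[0,0,-4.2],"grip":1}
    - {"slide":[0.026,-0.05,0],"rot":[0,0,-4.2],"grip":1}
    - {"slide":[0.026,-0.05,0],"rot":[0,0,-4.2],"grip":1}
    - {"slide":[0.026,-0.05,0],"rot":[0,0,-4.2],"grip":1}
    - {"slide":[0.026,-0.05,0],"rot":[0,0,-4.2],"grip":1}
    - {"slide":[0.026,-0.05,0],"rot":[0,0,-4.2],"grip":1}
    - {"slide":[0.026,-0.05,0],"rot":[0,0,-4.2],"grip":1}
    - {"slide":[0.026,-0.05,0],"rot":[0,0,-4.2],"grip":1}

```text
time: 1.6
ee_pos: [0.38, 0.1994, 0.2229]
eef_rot: [0.42, 0.908, 0.001, 0.0]
ft_force: [0.8, -0.0, 0.3]
width: 0.0869
grip_force: 0.0
```

Request:
arm_command:
  steps:
    - {"slide":[0.026,-0.05,0],"rot":[0,0,-4.2],"grip":1}
    - {"slide":[0.026,-0.05,0],"rot":[0,0,-4.2],"grip":1}
    - {"slide":[0.026,-0.05,0],"rot":[0,0,-4.2],"grip":1}
    - {"slide":[0.026,-0.05,0],"rot":[0,0,-4.2],"grip":1}
    - {"slide":[0.026,-0.05,0],"rot":[0,0,-4.2],"grip":1}
    - {"slide":[0.026,-0.05,0],"rot":[0,0,-4.2],"grip":1}
    - {"slide":[0.026,-0.05,0],"rot":[0,0,-4.2],"grip":1}
    - {"slide":[0,0,0],"rot":[0,0,-4.2],"grip":1}

```text
time: 2.6
ee_pos: [0.5616, -0.1537, 0.2221]
eef_rot: [0.667, 0.745, -0.001, 0.001]
ft_force: [-0.3, 0.0, -0.1]
width: 0.0874
grip_force: 0.0
```

Request:
arm_command:
  steps:
    - {"slide":[0.0234,-0.0475,0],"rot":[0,0,0.4],"grip":1}
    - {"slide":[0,0,-0.04],"grip":1}
    - {"slide":[0,0,-0.04],"grip":1}
    - {"slide":[0,0,-0.04],"grip":1}
    - {"slide":[0,0,-0.03],"grip":1}
    - {"slide":[0,0,-0.02],"grip":1}
    - {"slide":[0,0,-0.014],"grip":1}
    - {"slide":[0,0,0],"grip":1}

```text
schema error: expected keys rot, slide, grip
```

Request:
arm_command:
  steps:
    - {"grip":0.2}
    - {"grip":0.2}
    - {"grip":0.2}
    - {"grip":0.2}
    - {"grip":0.2}
    - {"grip":0.2}
    - {"grip":0.2}
    - {"grip":0.2}
  newtons: 30

```text
schema error: expected keys rot, slide, grip
```

Request:
arm_command:
  steps:
    - {"slide":[0.0234,-0.0475,0],"rot":[0,0,0.4],"grip":1}
    - {"slide":[0,0,-0.04],"rot":[0,0,0],"grip":1}
    - {"slide":[0,0,-0.04],"rot":[0,0,0],"grip":1}
    - {"slide":[0,0,-0.04],"rot":[0,0,0],"grip":1}
    - {"slide":[0,0,-0.03],"rot":[0,0,0],"grip":1}
    - {"slide":[0,0,-0.02],"rot":[0,0,0],"grip":1}
    - {"slide":[0,0,-0.014],"rot":[0,0,0],"grip":1}
    - {"slide":[0,0,0],"rot":[0,0,0],"grip":1}

```text
time: 3.6
ee_pos: [0.5846, -0.1964, 0.0382]
eef_rot: [0.661, 0.751, -0.0, -0.0]
ft_force: [0.1, 0.5, 0.1]
width: 0.0866
grip_force: 0.0
```

Request:
arm_command:
  steps:
    - {"slide":[0,-0.0047,0],"rot":[0,0,-0.5],"grip":1}
    - {"slide":[0,0,0],"rot":[0,0,0],"grip":0.2}
    - {"slide":[0,0,0],"rot":[0,0,0],"grip":0.2}
    - {"slide":[0,0,0],"rot":[0,0,0],"grip":0.2}
    - {"slide":[0,0,0],"rot":[0,0,0],"grip":0.2}
    - {"slide":[0,0,0],"rot":[0,0,0],"grip":0.2}
    - {"slide":[0,0,0],"rot":[0,0,0],"grip":0.2}
    - {"slide":[0,0,0],"rot":[0,0,0],"grip":0.2}
  newtons: 30

```text
time: 4.6
ee_pos: [0.5853, -0.201, 0.0386]
eef_rot: [0.664, 0.748, 0.0, 0.0]
ft_force: [3.8, -0.3, -2.8]
width: 0.0274
grip_force: 30.0
```

Request:
arm_command:
  steps:
    - {"slide":[-0.008,-0.001,0],"rot":[0,0,0],"grip":0.2}
    - {"slide":[-0.008,-0.001,0],"rot":[0,0,0],"grip":0.2}
    - {"slide":[-0.008,-0.001,0],"rot":[0,0,0],"grip":0.2}
    - {"slide":[-0.008,-0.001,0],"rot":[0,0,0],"grip":0.2}
    - {"slide":[-0.008,-0.001,0],"rot":[0,0,0],"grip":0.2}
    - {"slide":[-0.008,-0.001,0],"rot":[0,0,0],"grip":0.2}
    - {"slide":[-0.001,0,0],"rot":[0,0,0],"grip":0.2}
    - {"slide":[0,0,0],"rot":[0,0,0],"grip":0.2}

```text
time: 5.6
ee_pos: [0.537, -0.2069, 0.0386]
eef_rot: [0.664, 0.748, 0.001, 0.001]
ft_force: [6.6, -0.4, -6.9]
width: 0.0273
grip_force: 30.0
```

Request:
arm_command:
  steps:
    - {"slide":[-0.0015,0,0],"rot":[0,0,0],"grip":0.2}
    - {"slide":[0,0,0],"rot":[0,0,0],"grip":0.2}
    - {"slide":[0,0,0],"rot":[0,0,0],"grip":1}
    - {"slide":[0,0,0],"rot":[0,0,0],"grip":1}
    - {"slide":[0,0,0],"rot":[0,0,0],"grip":1}
    - {"slide":[0,0,0],"rot":[0,0,0],"grip":1}
    - {"slide":[0,0,0],"rot":[0,0,0],"grip":1}
    - {"slide":[0,0,0],"rot":[0,0,0],"grip":1}

```text
time: 6.6
ee_pos: [0.5343, -0.2072, 0.0386]
eef_rot: [0.664, 0.748, 0.0, 0.0]
ft_force: [-0.3, -0.5, -0.1]
width: 0.0791
grip_force: 0.0
```

Request:
arm_command:
  steps:
    - {"slide":[0,0,0.02],"rot":[0,0,0],"grip":1}
    - {"slide":[0,0,0.04],"rot":[0,0,0],"grip":1}
    - {"slide":[0,0,0.05],"rot":[0,0,0],"grip":1}
    - {"slide":[0,0,0.05],"rot":[0,0,0],"grip":1}
    - {"slide":[0,0.06,0],"rot":[0,0,0],"grip":1}
    - {"slide":[0,0.06,0],"rot":[0,0,0],"grip":1}
    - {"slide":[0,0.06,0],"rot":[0,0,0],"grip":1}
    - {"slide":[0,0.06,0],"rot":[0,0,0],"grip":1}

```text
time: 7.6
ee_pos: [0.5342, 0.0345, 0.2003]
eef_rot: [0.664, 0.747, 0.001, 0.0]
ft_force: [1.4, 0.1, -0.0]
width: 0.0874
grip_force: 0.0
```

```bash
cat >> h.py <<'E'
B={"top":(310,110,420,275),"side":(260,190,460,360)}
def model(p,x,y):
    a=np.linspace(0,6.28,24);pts=[pix(p,[x+.014*np.cos(t),y+.014*np.sin(t),z]) for t in a for z in(.024,.078)]
    h=cv2.convexHull(np.array(pts,np.float32));m=cv2.moments(h);return np.array([m["m10"],m["m01"]])/m["m00"]
def check():
    for c in("top","side"):
        p=eyes.camera(c);save(p,c+"_end.png");y=sorted(blobs(p,"y",B[c]),key=lambda b:-b[1][4])[:2]
        print(c,[(b[0],b[1][4]) for b in y])
        bl=max(blobs(p,"b",B[c]),key=lambda b:b[1][4]);print(bl)
        k=least_squares(lambda q:model(p,*q)-bl[0],[.53,-.2],diff_step=1e-3).x
        m=[atz(p,*b[0],.0145)[:2] for b in y];m.sort(key=lambda v:-v[1]);a=m[1]-m[0];a/=np.linalg.norm(a);d=np.array([a[1],-a[0]])
        print("knob",k.round(4),"past marks",((k-(m[0]+m[1])/2)@d).round(4),"dir",d.round(3))
E
python3 -c "
from h import *
check();s=sensors.read_state();print(s['time'],s['ee_pos'])"
```

```text
top [([391.0, 223.3], 36), ([342.1, 229.9], 36)]
([369.9, 224.4], [362, 218, 17, 14, 169])
knob [ 0.5354 -0.2066] past marks -0.0 dir [-0.993 -0.117]
side [([360.6, 314.2], 58), ([308.4, 275.4], 43)]
([335.3, 279.4], [326, 262, 20, 36, 555])
knob [ 0.5336 -0.2076] past marks 0.0016 dir [-0.993 -0.118]
7.7 [0.53405768 0.04042066 0.19960084]
```

View pics/side_end.png

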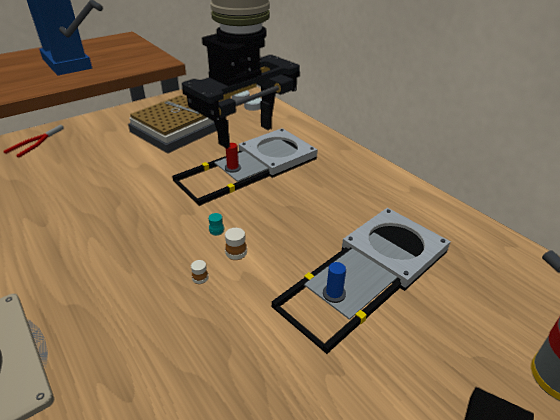

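View pics/top_end.png

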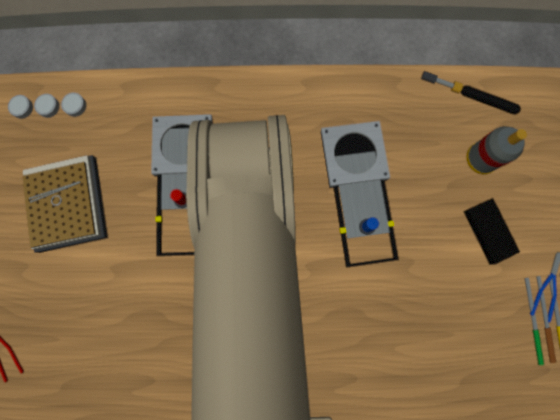

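Both end views show the blue knob, at (335,279) in the side view and (370,224) in the top view. It stands level with the yellow marks to within about 1 mm. The red gate and the jars are unmoved in the side view, and the gripper is clear at a height of 0.2 m.

```bash
python3 -c "
from bench import order
print(order.close_job())"
```

```text
the job is handed in; nothing more can be done
None
```

The blue-knob gate is half open: its knob stands level with the yellow marks to within 0–1.6 mm by the two cameras. I let go of it, left the red gate and the flux jar untouched, and handed the job in at about 8 s.

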